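# Tap the topping cup to the middle of the portion scale and zero it

## Task

The small white footed cup was put down off-centre on the round pan of the portion scale. Without gripping or lifting it, nudge it gently with the fingertips until its whole foot stands inside the yellow ring on the pan, never toppling it or knocking it off, then let go of it and press the green tare button all the way down with a fingertip. Leave the red power button and everything else on the table alone.

Things in the scene. Friction and masses are not known exactly. Their poses are not given: they have to be found in the camera images.
- cup: White ceramic footed cup like an egg cup, 68 mm tall, top-heavy, about 0.12 kg, loose on the pan. Origin at the centre of its underside, z up its axis. Foot: disc 42 mm in diameter with an upright side 12 mm high, the widest part; above it a thin stem (14 mm) and an open bowl 36 mm in diameter from 40 mm up to the rim at 68 mm. Pushed low on the foot it slides; pushed at the bowl it tips over.
- cup_foot (a point): Centre of the underside of the cup's foot (same point as the cup's origin).
- pan_center (a point): Centre of the top face of the scale's round dark pan, the point over which the cup must stand. The pan is rigid, 104 mm in diameter, 8 mm thick, its top level, 72 mm above the table. A flat painted yellow ring around this point has an inner diameter of 56 mm (outer 65 mm); it is not raised. The cup starts 20 to 31 mm off this point, in any direction.
- scale: Grey portion scale, fixed to the table: housing 210 mm (x) by 160 mm (y), top at 50 mm, origin at the centre of its underside, turned up to 0.5 rad either way. Its front, with display and the two buttons, is at its -x end, towards the robot. The pan's centre is 35 mm from the origin along its +x.
- tare (a joint): Travel of the green tare button, pressed straight down: 0 up, 0.006 m fully down. Spring: 5 N to bring it fully down; springs back up. It counts as pressed beyond 0.0045.
- tare_top (a point): Centre of the top of the green tare button (24 mm in diameter) on the front of the scale, 72 mm above the table when up, rising 10 mm out of a black collar 40 mm in diameter; 80 mm from the red one, and about 115 to 125 mm from the middle of the pan; either may be on the left.
- power (a joint): Travel of the red power button next to it: 0 up, 0.006 m down. Not to be pressed.
- power_top (a point): Centre of the top of the red power button (24 mm in diameter), same build and height as the green one.
- spare_cup: A blue cup of the same shape standing on the table beside the scale. Leave alone. Origin: centre of its underside.
- spice_jar: Small jar with a red lid, 44 mm in diameter, 75 mm tall, on the table beside the scale. Leave alone. Origin: centre of its underside.
- sauce_bottle: Red bottle, 60 mm in diameter, 170 mm tall, farther off. Leave alone. Origin: centre of its underside.
- tomato_can: Red can, 84 mm in diameter, 110 mm tall, farther off. Leave alone. Origin: centre of its underside.
- dip_bowl: Terracotta bowl, 100 mm in diameter, 45 mm tall. Leave alone. Origin: centre of its underside.
- spoon: Steel spoon lying on the table. Leave alone.
Not all that is in view belongs to the job. Of the things that look like the cup, the largest one is meant.

How it is judged:
By the outcome, as a careful person would: the job done as asked, in the order asked, and still so for the second after the job is handed in, with the robot touching nothing.
It also fails if it takes over 42 s, if anything falls off the work surface, if the arm or the gripper's body presses on something with over 40 N, if the wrist force passes 120 N, or if a joint passes its speed limit or range.

## Robot

A 7-joint arm with a two-finger parallel gripper is mounted at the origin on the work surface. World frame = base frame: x ahead of the robot, y to its left, z up, the work surface at z = 0. Lengths are in m, angles in rad, forces in N, time in s.
With the tool pointing down it reaches from about 0.425 to 0.925 m from the base axis. Payload 6.8 kg.
Tool frame: the origin (TCP) lies on the centre line of the jaws, within the pads' length; the fingertips stand 8 mm ahead of it and the grasp point (between the pads) lies 11 mm behind it (bot.tips_ahead is the distance from the TCP to the fingertips, in m); z points along the fingers, y is the line along which they close (so a half turn about z gives the same grasp; the last joint's range is limited). The gripper opens to 85 mm and grips with 20 to 120 N. Pads are 22 mm wide; open, the fingers measure 114 mm over their backs; the gripper's body (76 mm by 85 mm) begins 54 mm behind the grasp point. The pads swing forward as they close: fully open they stand 13 mm farther back than shut.
Start: joints at [-1.443, 0.477, 0.022, 1.555, -0.011, 1.109, -0.083], TCP at [0.158, 0.656, 0.239] pointing down, gripper open.
Joint ranges: [-2.96, 2.96], [-0.34, 2.1], [-1.41, 1.46], [0.24, 2.44], [-1.37, 4.51], [0.17, 1.92], [-2.96, 2.96]. Speed limits (rad/s): [2.39, 2.39, 3.14, 3.14, 3.14, 3.14, 3.14].

## Interface

Orientations are given as a unit quaternion [w, x, y, z].
In Python, from station import bot gives the robot as it stands.
- The arm moves only by the tool send_rows, never from a script. Its argument "deltas" is text: rows parted by semicolons, each of 4 numbers parted by spaces: the shift along the tool's x, y, z in m, then the turn about the tool's z in degrees. In form: x y z spin; .... A call has 1 to 5 rows; each row is the pose to reach, as a shift and turn from the pose commanded when the call began, along the tool's axes at that moment; what a row does not reach only later rows make up. A row lasts 1/10 s, in which the tool goes at most 50 mm and 8.59 degrees, less where a joint would pass 70% of its speed; a pose out of reach is approached as far as the arm can. A call with a gripper value outside its range is refused whole. "claw" is the opening, from 0 (shut) to 1 (fully open), set as the call begins (left out, the last holds). The fingers move at their own pace and stop on an object; "force" is the grip in N (left out, the last holds). Time passes only in rows, so rows that repeat a pose let the fingers close. It gives the time, the measured TCP pose, the force, the opening and the grip force at its end, in the units of the state.
- bot.get_obs(): the state, without advancing time (a new reading comes with each control period).
- bot.read_camera(name): name is "side" or "top"; returns a dict with "img" (420x560x3 uint8, red, green, blue), "depth" (420x560 float32, m along the optical axis (not along the pixel's ray), 0 where there is no reading), "fx", "fy", "cx", "cy" (pixels), "camera_from_world" (4x4, takes a point from world to camera coordinates). Camera axes: x right, y up, looking along -z (the intrinsics and any distortion apply to the point x, -y, -z); pixel columns grow to the right and rows downward; lengths in m; the calibration is good to about 2 mm. A picture is of the moment at which its call begins.
- bot.hand_in(): hands the job in; it is judged then, once.
Trained networks look in a picture, given as the dict that the camera call returned (one of the last four; its "shot" number tells which), for a name from the list of things; names that differ only in an ending like _2 or _b are one class to them, and where a whole thing is asked for, a point or a joint stands for the part that bears it (a point fixed in the world has none). Each returns a list of dicts, best first, with "confidence" (0 to 1); they miss things now and then, are a little off and sometimes report something else, mostly with a low value. They report only what shows in the picture. A call takes as long as a camera call. They do not tell look-alikes from the thing itself.
- bot.masks_of(picture, query): "mask" (420x560 bool, what is visible of it).
- bot.landmark_of(picture, query): "xyz" ([x, y, z] in m, in world coordinates, good to about 4 mm: a listed point, or the origin of a listed thing).
The state is a dict: "t": time; "q": joint angles; "joint_vel": joint speeds; "joint_torque": joint torques, N m; "eef_pos": TCP position; "tool_rot": TCP orientation; "contact_force": force on the tool from outside, world axes, zero at the start; "torque": the same for the moment, N m; "gripper_width": opening from 0.0 (shut) to 1.0 (fully open); "grasp_force": force on a finger pad.
Only numpy, scipy, OpenCV 4.12 (cv2) and the standard library are available. Lean on these libraries where they do the work, as an engineer would, in place of code of your own. Each camera call takes 0.05 s, during which the arm holds its last target. There are 200 camera calls.

## Working session

There is one attempt and no reset: what is moved stays moved. The work goes in short steps, Python scripts to look and compute and a tool call to move; the robot and the scene stay as the last step left them, time stands still between calls to the robot, and variables do not carry over. Pictures are saved under pics/ and viewed, at most 10 in all, crops included, and the job is handed in when it is done.

Besides the shell and the picture viewer there is one more tool, called after "Request:" as name(argument=value, ...), one argument or row to a line, values as JSON. send_rows: Moves the arm, as the interface text tells. Its arguments: {"type":"object","properties":{"deltas":{"type":"string"},"claw":{"type":"number"},"force":{"type":"number"}},"required":["deltas"]}

```bash
mkdir -p pics; cat > h.py <<'E'
from station import bot
import numpy as np, cv2
def world(p,u,v,d=None):
    d=p["depth"][v,u] if d is None else d
    c=np.array([(u-p["cx"])/p["fx"]*d,-(v-p["cy"])/p["fy"]*d,-d,1.0])
    return (np.linalg.inv(p["camera_from_world"])@c)[:3]
def cloud(p):
    v,u=np.mgrid[:420,:560]; d=p["depth"]
    c=np.stack([(u-p["cx"])/p["fx"]*d,-(v-p["cy"])/p["fy"]*d,-d,np.ones_like(d)],-1)
    return c@np.linalg.inv(p["camera_from_world"]).T[:,:3]
def save(p,n): cv2.imwrite("pics/"+n,cv2.cvtColor(p["img"],cv2.COLOR_RGB2BGR))
E
python3 - <<'E'
from h import *
o=bot.get_obs(); print(o["t"],o["eef_pos"].round(4) if hasattr(o["eef_pos"],'round') else o["eef_pos"],o["tool_rot"],bot.tips_ahead)
im=[]
for n in ("top","side"):
    p=bot.read_camera(n); im.append(p["img"])
    print(n,p["fx"],np.linalg.inv(p["camera_from_world"])[:3].round(3).tolist(), [k for k in p])
    for q in ("cup_foot","pan_center","tare_top","power_top","spare_cup","scale","spice_jar"):
        print(q,[(np.round(r["xyz"],4).tolist(),round(r["confidence"],2)) for r in bot.landmark_of(p,q)[:4]])
    save(p,n+"0.png")
E
```

```text
0.0 [0.1576 0.6558 0.2383] [-5.10275173e-05  1.17616077e-01  9.93058728e-01 -9.04894491e-04] 0.008
top 514.1935035163691 [[-0.018, 0.998, -0.066, 0.524], [-1.0, -0.02, -0.021, -0.014], [-0.022, 0.066, 0.998, 1.139]] ['img', 'depth', 'fx', 'fy', 'cx', 'cy', 'camera_from_world', 'shot']
cup_foot [([0.622, -0.0228, 0.0722], 0.8), ([0.5353, -0.1613, -0.0006], 0.7), ([0.7412, -0.0127, 0.003], 0.63), ([0.7317, -0.0834, 0.0004], 0.51)]
pan_center [([0.6017, -0.0363, 0.0671], 0.77)]
tare_top [([0.4935, 0.0285, 0.0698], 0.44)]
power_top [([0.4782, -0.047, 0.0772], 0.54), ([0.4946, 0.0309, 0.0708], 0.27)]
spare_cup [([0.5385, 0.1329, 0.0016], 0.66)]
scale [([0.5598, -0.0223, 0.0017], 0.97)]
spice_jar [([0.4463, -0.3219, 0.0059], 0.72), ([0.5327, -0.1596, -0.0019], 0.69)]
side 413.29521090425624 [[0.859, 0.376, -0.346, 0.226], [-0.511, 0.621, -0.594, -0.63], [-0.009, 0.688, 0.726, 0.837]] ['img', 'depth', 'fx', 'fy', 'cx', 'cy', 'camera_from_world', 'shot']
cup_foot [([0.6256, -0.0241, 0.0737], 0.76), ([0.7417, -0.0175, -0.0033], 0.71), ([0.729, -0.0821, -0.0013], 0.65)]
pan_center [([0.6061, -0.0292, 0.0717], 0.87)]
tare_top [([0.4954, 0.0277, 0.0692], 0.45)]
power_top [([0.4834, -0.0448, 0.077], 0.61)]
spare_cup [([0.5364, 0.1366, -0.0022], 0.81), ([0.4484, -0.3235, -0.0023], 0.71)]
scale [([0.5679, -0.0281, 0.0026], 0.88)]
spice_jar [([0.5345, -0.1586, 0.0004], 0.83)]
```

View pics/top0.png

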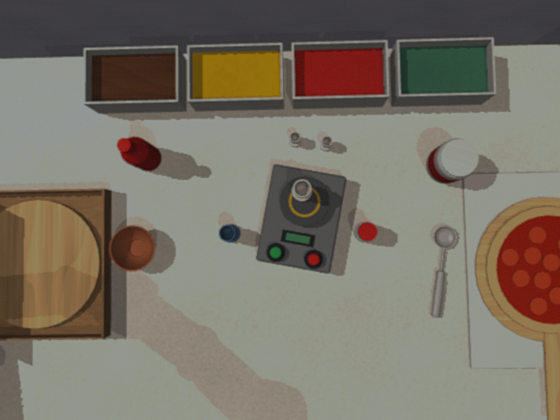

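View pics/side0.png

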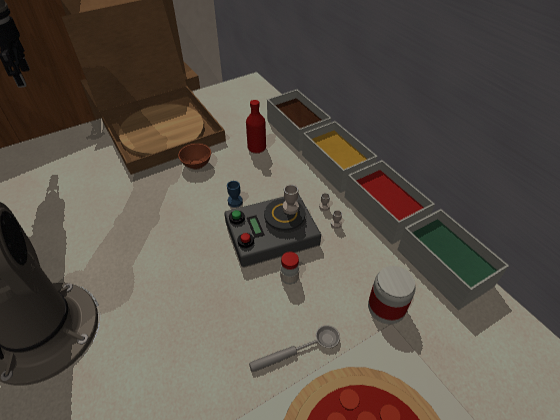

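Top view: the cup stands on the pan at about (302,187), with the yellow ring at (305,203), the green button at (276,252) and the red one at (314,260). Cup look-alikes are the two small white ones at (295,139) and (326,143), and the blue one at (230,233). The white one on the pan is the largest white cup and is my choice. I'll check it in a crop and refine the positions.

```bash
cat >> h.py <<'E'
from scipy.optimize import least_squares
def onplane(p,u,v,z):
    R=np.linalg.inv(p["camera_from_world"]); o=R[:3,3]
    u=np.asarray(u,float);v=np.asarray(v,float)
    d=np.stack([(u-p["cx"])/p["fx"],-(v-p["cy"])/p["fy"],-np.ones_like(u)],-1)@R[:3,:3].T
    return o+d*((z-o[2])/d[...,2])[...,None]
def circ(P,r):
    f=lambda c:np.hypot(P[:,0]-c[0],P[:,1]-c[1])-r
    s=least_squares(f,P[:,:2].mean(0),loss="soft_l1",f_scale=.002); return s.x,np.abs(f(s.x)).mean()
def ring(p):
    hsv=cv2.cvtColor(p["img"],cv2.COLOR_RGB2HSV); C=cloud(p)
    m=(hsv[...,0]>18)&(hsv[...,0]<35)&(hsv[...,1]>90)&(hsv[...,2]>50)&(np.hypot(C[...,0]-.606,C[...,1]+.032)<.07)
    v,u=np.nonzero(m); return circ(onplane(p,u,v,.072),.03025),len(u)
def button(p,col,near):
    hsv=cv2.cvtColor(p["img"],cv2.COLOR_RGB2HSV); C=cloud(p); h=hsv[...,0]
    m=((h>45)&(h<85) if col=="g" else (h<8)|(h>172))&(hsv[...,1]>110)&(hsv[...,2]>40)&(np.hypot(C[...,0]-near[0],C[...,1]-near[1])<.03)
    v,u=np.nonzero(m&(C[...,2]>.066)); return onplane(p,u,v,.072).mean(0),len(u),np.median(C[m][:,2])
def cupfit(p,c0):
    C=cloud(p).reshape(-1,3); out={}
    near=np.hypot(C[:,0]-c0[0],C[:,1]-c0[1])<.035
    for n,a,b,r in (("foot",.0755,.083,.021),("bowl",.114,.138,.018),("rim",.137,.145,.017)):
        P=C[near&(C[:,2]>a)&(C[:,2]<b)]
        if len(P)>5: c,e=circ(P,r); out[n]=(c.round(4).tolist(),round(e,4),len(P))
    return out
E
python3 - <<'E'
from h import *
for n in ("top","side"):
    p=bot.read_camera(n)
    print(n,"ring",ring(p),"g",button(p,"g",(.495,.028)),"r",button(p,"r",(.482,-.046)))
    print(cupfit(p,(.624,-.0235)))
    C=cloud(p); P=C[(np.abs(C[...,2]-.072)<.003)&(np.hypot(C[...,0]-.606,C[...,1]+.032)<.06)]
    print("pan z",np.median(P[:,2]),"minmax",P.min(0).round(3),P.max(0).round(3))
    im=cv2.cvtColor(p["img"],cv2.COLOR_RGB2BGR); c=(slice(120,290),slice(215,385)) if n=="top" else (slice(165,295),slice(210,350))
    cv2.imwrite("pics/c_%s.png"%n,cv2.resize(im[c],(560,560),interpolation=cv2.INTER_CUBIC))
a=cv2.imread("pics/c_top.png");b=cv2.imread("pics/c_side.png")
cv2.imwrite("pics/c.png",cv2.resize(np.hstack([a,b]),(800,400)))
E
```

```text
top ring ((array([ 0.60131076, -0.03004761]), np.float64(0.0017175555127646746)), 217) g (array([0.49598167, 0.03112953, 0.072     ]), 104, np.float64(0.07085998443513575)) r (array([ 0.48024565, -0.04676287,  0.072     ]), 103, np.float64(0.07109698532194408))
{'foot': ([0.6219, -0.0268], np.float64(0.0047), 43), 'bowl': ([0.6188, -0.0254], np.float64(0.002), 57), 'rim': ([0.6212, -0.0257], np.float64(0.0009), 75)}
pan z 0.07230355772571295 minmax [ 0.549 -0.082  0.069] [0.651 0.02  0.075]
side ring ((array([ 0.6021802 , -0.03179756]), np.float64(0.0015862682043370998)), 99) g (array([0.49574813, 0.0261841 , 0.072     ]), 52, np.float64(0.07061467430044377)) r (array([ 0.47993096, -0.0517295 ,  0.072     ]), 66, np.float64(0.07093442156878232))
{'foot': ([0.6231, -0.0269], np.float64(0.0013), 44), 'bowl': ([0.6219, -0.0282], np.float64(0.0019), 165), 'rim': ([0.622, -0.0286], np.float64(0.0014), 52)}
pan z 0.0718697960993131 minmax [ 0.55  -0.086  0.069] [0.653 0.017 0.075]
```

View pics/c.png

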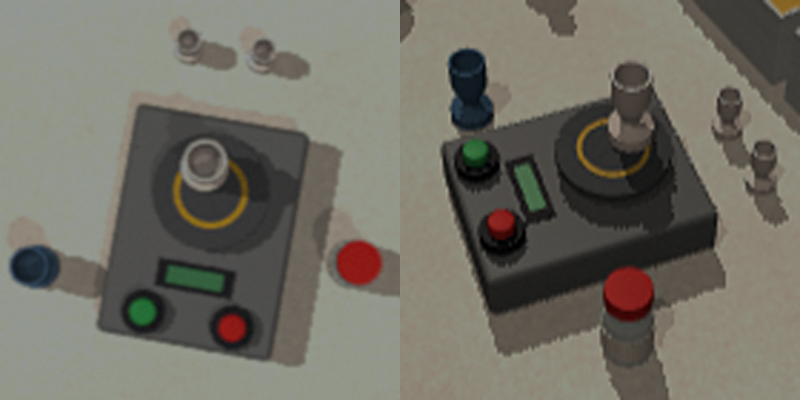

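The crop confirms it: the full-size white cup overlaps the far side of the yellow ring, and the two small white ones stand behind the scale. Pan centre is about (0.6015,-0.031), cup about (0.622,-0.026), tare about (0.496,0.029). Next I go to the far side with the jaws almost shut, so they cradle the foot while the body clears the rim.

```bash
cat > d.py <<'E'
import sys; from h import *
from scipy.spatial.transform import Rotation as R
x,y,z,a=map(float,sys.argv[1:5]); o=bot.get_obs(); q=o["tool_rot"]; r=R.from_quat(np.r_[q[1:],q[0]]).as_matrix()
cur=np.degrees(np.arctan2(r[1,0],r[0,0])); s=-((a-cur+180)%360-180)
print("t",o["t"],"pos",np.round(o["eef_pos"],4),"ang",round(cur,1),"tilt",r[:,2].round(3)," delta",(r.T@(np.array([x,y,z])-o["eef_pos"])).round(4),"spin",round(s,1),"F",np.round(o["contact_force"],1))
E
python3 d.py .675 -.014 .25 194.5
```

```text
t 0.9 pos [0.1577 0.6563 0.2393] ang 166.5 tilt [-0. -0. -1.]  delta [-0.6596 -0.531  -0.0107] spin -28.0 F [-0.1  0.4 -0.3]
```

Request:
send_rows(
  deltas="-0.66 -0.531 -0.011 -28;-0.66 -0.531 -0.011 -28;-0.66 -0.531 -0.011 -28;-0.66 -0.531 -0.011 -28;-0.66 -0.531 -0.011 -28",
  claw=0.2,
)

```text
t: 1.4
eef_pos: [0.3116, 0.4568, 0.2428]
tool_rot: [0.0, -0.127, 0.992, 0.0]
contact_force: [0.5, 0.0, 0.2]
gripper_width: 0.204
grasp_force: 0.0
```

```bash
python3 d.py .675 -.014 .25 194.5
```

```text
t 1.4 pos [0.3116 0.4568 0.2428] ang -165.4 tilt [ 0.     0.001 -1.   ]  delta [-0.2334 -0.547  -0.0074] spin 0.1 F [0.5 0.  0.2]
```

Request:
send_rows(
  deltas="-0.23 -0.54 -0.008 0;-0.23 -0.54 -0.008 0;-0.23 -0.54 -0.008 0;-0.23 -0.54 -0.008 0;-0.23 -0.54 -0.008 0",
)

```text
t: 1.9
eef_pos: [0.4639, 0.2586, 0.2464]
tool_rot: [0.0, -0.126, 0.992, 0.0]
contact_force: [0.9, 0.9, -0.7]
gripper_width: 0.203
grasp_force: 0.0
```

```bash
python3 d.py .675 -.014 .25 194.5
```

```text
t 1.9 pos [0.4639 0.2586 0.2464] ang -165.5 tilt [ 0.001  0.001 -1.   ]  delta [-0.1362 -0.3168 -0.0036] spin -0.0 F [ 0.9  0.9 -0.7]
```

Request:
send_rows(
  deltas="-0.136 -0.317 -0.004 0;-0.136 -0.317 -0.004 0;-0.136 -0.317 -0.004 0;-0.136 -0.317 -0.004 0;-0.136 -0.317 -0.004 0",
)

```text
t: 2.4
eef_pos: [0.6168, 0.0609, 0.2492]
tool_rot: [0.0, -0.126, 0.992, 0.0]
contact_force: [0.9, 0.1, 0.6]
gripper_width: 0.203
grasp_force: 0.0
```

```bash
python3 d.py .675 -.014 .25 194.5
```

```text
t 2.4 pos [0.6168 0.0609 0.2492] ang -165.5 tilt [ 0.001  0.    -1.   ]  delta [-0.0376 -0.0871 -0.0008] spin 0.0 F [0.9 0.1 0.6]
```

Request:
send_rows(
  deltas="-0.038 -0.087 -0.001 0;-0.038 -0.087 -0.001 0;-0.038 -0.087 -0.001 0;-0.038 -0.087 -0.001 0;-0.038 -0.087 -0.001 0",
)

```text
t: 2.9
eef_pos: [0.6739, -0.0107, 0.2496]
tool_rot: [-0.0, -0.127, 0.992, 0.001]
contact_force: [0.2, 0.5, -0.7]
gripper_width: 0.199
grasp_force: 0.0
```

```bash
python3 d.py .668 -.0145 .086 194.5; python3 - <<'E'
from h import *
# where do the fingertips show? lowest points of gripper near TCP, side camera
o=bot.get_obs(); e=np.array(o["eef_pos"])
p=bot.read_camera("side"); C=cloud(p).reshape(-1,3)
P=C[(np.hypot(C[:,0]-e[0],C[:,1]-e[1])<.05)&(C[:,2]>.2)&(C[:,2]<.30)]
print(e,len(P)); 
for a in np.arange(.22,.30,.01):
    Q=P[(P[:,2]>=a)&(P[:,2]<a+.01)]
    if len(Q): print(round(a,2),len(Q),(Q.min(0)-e).round(3),(Q.max(0)-e).round(3))
save(p,"s1.png")
print(cupfit(p,(.624,-.0235)))
print([np.round(r["xyz"],4).tolist() for r in bot.landmark_of(p,"cup_foot")[:2]])
E
```

```text
t 2.9 pos [ 0.6739 -0.0107  0.2496] ang -165.4 tilt [-0.001  0.001 -1.   ]  delta [ 0.0066 -0.0024  0.1636] spin 0.1 F [ 0.2  0.5 -0.7]
[ 0.67389532 -0.01072801  0.24959466] 439
0.24 32 [-0.014 -0.023 -0.008] [0.007 0.015 0.   ]
0.25 67 [-0.014 -0.026  0.   ] [0.012 0.015 0.01 ]
0.26 63 [-0.014 -0.027  0.011] [0.012 0.015 0.02 ]
0.27 62 [-0.015 -0.025  0.02 ] [0.009 0.016 0.03 ]
0.28 75 [-0.021 -0.042  0.031] [0.019 0.032 0.04 ]
0.29 140 [-0.023 -0.047  0.041] [0.019 0.045 0.05 ]
{'foot': ([0.6227, -0.027], np.float64(0.0015), 46), 'bowl': ([0.6221, -0.0288], np.float64(0.0019), 171), 'rim': ([0.622, -0.0286], np.float64(0.0013), 52)}
[[0.6229, -0.0246, 0.0713], [0.7418, -0.0125, 0.0003]]
```

```bash
python3 - <<'E'
from h import *
from scipy.spatial.transform import Rotation as R
o=bot.get_obs(); e=np.array(o["eef_pos"]); q=o["tool_rot"]; r=R.from_quat(np.r_[q[1:],q[0]])
for n in("side","top"):
    p=bot.read_camera(n); C=cloud(p).reshape(-1,3); T=r.inv().apply(C-e)
    print(n)
    for a in np.arange(-.075,.01,.01):
        m=(T[:,2]>=a)&(T[:,2]<a+.01)&(np.hypot(T[:,0],T[:,1])<.07)
        Q=T[m]; I=Q[np.abs(Q[:,1])<.02]
        if len(Q): print(round(a,3),len(Q),"x",Q[:,0].min().round(3),Q[:,0].max().round(3),"y",Q[:,1].min().round(3),Q[:,1].max().round(3), "inner xmax",np.sort(I[:,0])[-4:].round(3))
cv2.imwrite("pics/s1c.png",cv2.resize(cv2.imread("pics/s1.png")[90:290,180:400],(660,600),interpolation=cv2.INTER_CUBIC))
E
```

```text
side
-0.075 147 x -0.014 0.02 y -0.061 0.054 inner xmax [0.019 0.019 0.019 0.02 ]
-0.065 133 x -0.016 0.018 y -0.056 0.053 inner xmax [0.018 0.018 0.018 0.018]
-0.055 125 x -0.012 0.014 y -0.05 0.045 inner xmax [0.013 0.013 0.013 0.013]
-0.045 120 x -0.009 0.015 y -0.045 0.04 inner xmax [0.014 0.014 0.015 0.015]
-0.035 56 x -0.01 0.012 y -0.028 0.018 inner xmax [0.012 0.012 0.012 0.012]
-0.025 61 x -0.009 0.012 y -0.026 0.018 inner xmax [0.012 0.012 0.012 0.012]
-0.015 69 x -0.01 0.013 y -0.026 0.019 inner xmax [0.012 0.012 0.012 0.013]
-0.005 59 x -0.009 0.013 y -0.024 0.02 inner xmax [0.012 0.012 0.013 0.013]
0.005 7 x -0.007 0.01 y -0.014 0.01 inner xmax [0.003 0.009 0.01  0.01 ]
top
```

View pics/s1c.png

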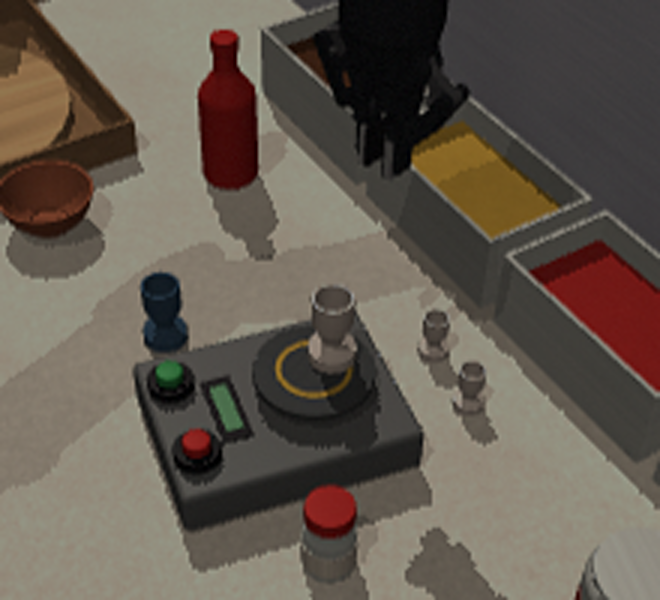

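The view shows the gripper clear above and behind the cup. The fingers are slim (x half-width about 11 mm) and the knuckles only 2 mm wider at rim height. Opening to 0.3 gives the bowl more room.

```bash
python3 d.py .668 -.0142 .084 194.5
```

```text
t 3.1 pos [ 0.674  -0.0106  0.25  ] ang -165.4 tilt [ 0.     0.001 -1.   ]  delta [ 0.0067 -0.0021  0.166 ] spin 0.1 F [-0.5  0.4  0.3]
```

Request:
send_rows(
  deltas="0.007 -0.002 0.04 0;0.007 -0.002 0.08 0;0.007 -0.002 0.12 0;0.007 -0.002 0.15 0;0.007 -0.002 0.15 0",
  claw=0.3,
)

```text
t: 3.6
eef_pos: [0.6644, -0.0148, 0.0954]
tool_rot: [-0.004, -0.127, 0.992, 0.0]
contact_force: [-0.7, -0.2, -0.2]
gripper_width: 0.3
grasp_force: 0.0
```

```bash
python3 d.py .668 -.0142 .084 194.5; python3 - <<'E'
from h import *
from scipy.spatial.transform import Rotation as R
o=bot.get_obs(); e=np.array(o["eef_pos"]); q=o["tool_rot"]; r=R.from_quat(np.r_[q[1:],q[0]])
p=bot.read_camera("side"); C=cloud(p).reshape(-1,3); T=r.inv().apply(C-e)
for a in np.arange(-.055,.01,.01):
        Q=T[(T[:,2]>=a)&(T[:,2]<a+.01)&(np.abs(T[:,0])<.025)&(np.abs(T[:,1])<.06)]
        if len(Q): print(round(a,3),len(Q),"x",Q[:,0].max().round(3),"y",Q[:,1].min().round(3),Q[:,1].max().round(3),"z",Q[:,2].max().round(4))
print(cupfit(p,(.624,-.0235)))
E
```

```text
t 3.6 pos [ 0.6644 -0.0148  0.0954] ang -165.4 tilt [-0.009 -0.    -1.   ]  delta [-0.0037 -0.0003  0.0114] spin 0.1 F [-0.7 -0.2 -0.2]
-0.055 85 x 0.014 y -0.053 0.048 z -0.0451
-0.045 88 x 0.015 y -0.047 0.04 z -0.0355
-0.035 40 x 0.014 y -0.03 0.033 z -0.0257
-0.025 35 x 0.013 y -0.029 0.023 z -0.0152
-0.015 32 x 0.012 y -0.03 0.014 z -0.005
-0.005 31 x 0.012 y -0.029 0.011 z 0.0048
0.005 4 x 0.006 y -0.021 0.012 z 0.0078
{'foot': ([0.6228, -0.0273], np.float64(0.0011), 42), 'bowl': ([0.623, -0.0284], np.float64(0.0035), 187), 'rim': ([0.6231, -0.028], np.float64(0.0046), 66)}
```

Request:
send_rows(
  deltas="-0.003 0 0.006 0;-0.003 0 0.011 0;0 0 0.011 0;0.004 0 0.011 0;0.008 0 0.011 0",
)

```text
t: 4.15
eef_pos: [0.6602, -0.0181, 0.0895]
tool_rot: [0.0, -0.126, 0.992, -0.0]
contact_force: [-0.3, -0.2, -0.4]
gripper_width: 0.3
grasp_force: 0.0
```

```bash
python3 d.py .6283 -.0244 .084 194.5;python3 - <<'E'
from h import *
p=bot.read_camera("side"); print(cupfit(p,(.622,-.026))); cv2.imwrite("pics/s2.png",cv2.resize(cv2.cvtColor(p["img"],4)[140:270,220:360],(646,600),interpolation=2))
E
```

```text
t 4.15 pos [ 0.6602 -0.0181  0.0895] ang -165.5 tilt [ 0.001  0.    -1.   ]  delta [0.0324 0.0018 0.0055] spin -0.0 F [-0.3 -0.2 -0.4]
{'foot': ([0.6232, -0.0271], np.float64(0.0013), 42), 'bowl': ([0.6231, -0.0286], np.float64(0.0036), 202), 'rim': ([0.6232, -0.0284], np.float64(0.0032), 63)}
```

View pics/s2.png

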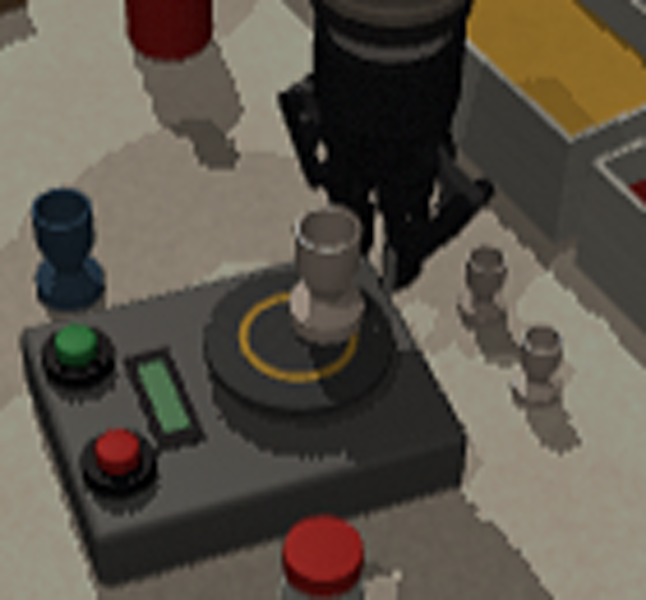

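The fingers stand behind the foot at about (390,240) in the crop with nothing touched. I'll lower the last 5 mm, then ease forward.

Request:
send_rows(
  deltas="0 0 0.0055 0;0 0 0.0055 0;0.002 0 0.0055 0;0.005 0 0.0055 0;0.008 0 0.0055 0",
)

```text
t: 4.7
eef_pos: [0.6524, -0.0199, 0.0834]
tool_rot: [0.0, -0.126, 0.992, 0.0]
contact_force: [0.5, 0.2, 0.1]
gripper_width: 0.299
grasp_force: 0.0
```

Request:
send_rows(
  deltas="0.0015 0 0 0;0.003 0 0 0;0.0045 0 0 0;0.006 0 0 0;0.006 0 0 0",
)

```text
t: 5.2
eef_pos: [0.6467, -0.0213, 0.0835]
tool_rot: [0.0, -0.126, 0.992, 0.0]
contact_force: [0.2, 0.2, 0.6]
gripper_width: 0.298
grasp_force: 0.2
```

```bash
python3 d.py .6283 -.0244 .084 194.5;python3 - <<'E'
from h import *
p=bot.read_camera("side"); print(cupfit(p,(.622,-.026)))
p=bot.read_camera("top"); print(cupfit(p,(.622,-.026)))
E
```

```text
t 5.2 pos [ 0.6467 -0.0213  0.0835] ang -165.5 tilt [ 0.  0. -1.]  delta [ 0.0186  0.0016 -0.0006] spin -0.0 F [0.2 0.2 0.6]
{'foot': ([0.6203, -0.0289], np.float64(0.0019), 40), 'bowl': ([0.6197, -0.0322], np.float64(0.0051), 221), 'rim': ([0.6184, -0.0312], np.float64(0.0039), 88)}
{}
```

Request:
send_rows(
  deltas="0.002 0 0 0;0.004 0.0005 0 0;0.006 0.0005 0 0;0.008 0.001 0 0;0.01 0.001 0 0",
)

```text
t: 5.8
eef_pos: [0.6366, -0.0231, 0.0834]
tool_rot: [0.0, -0.126, 0.992, -0.0]
contact_force: [1.5, 0.5, -0.5]
gripper_width: 0.299
grasp_force: 0.3
```

```bash
python3 d.py .6283 -.0244 .084 194.5;python3 - <<'E'
from h import *
p=bot.read_camera("side"); print(cupfit(p,(.613,-.029)),ring(p)); print([np.round(r["xyz"],4).tolist() for r in bot.landmark_of(p,"cup_foot")[:1]])
cv2.imwrite("pics/s3.png",cv2.resize(cv2.cvtColor(p["img"],4)[140:270,220:360],(646,600),interpolation=2))
E
```

```text
t 5.8 pos [ 0.6366 -0.0231  0.0834] ang -165.5 tilt [ 0. -0. -1.]  delta [ 0.0084  0.0008 -0.0006] spin -0.0 F [ 1.5  0.5 -0.5]
{'foot': ([0.6112, -0.0317], np.float64(0.0017), 41), 'bowl': ([0.6113, -0.0351], np.float64(0.0048), 220), 'rim': ([0.6094, -0.0339], np.float64(0.0044), 86)} ((array([ 0.60253011, -0.03183144]), np.float64(0.004333938993279968)), 101)
[[0.7424, -0.0137, -0.0015]]
```

View pics/s3.png

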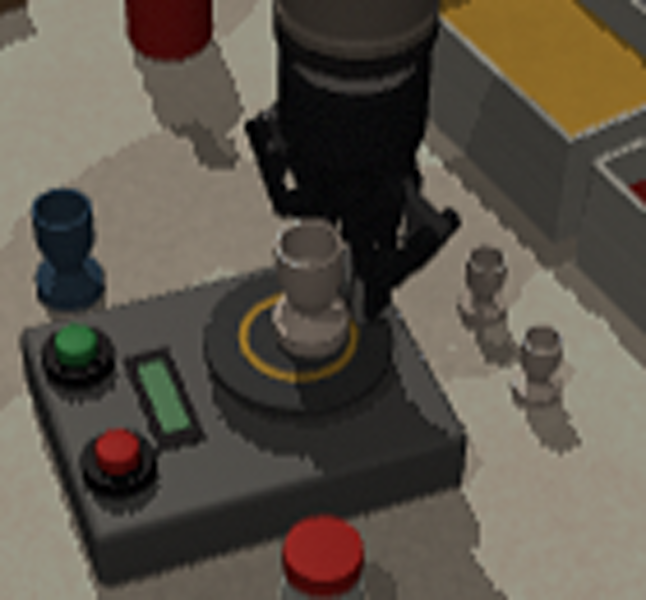

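The cup stands upright in the cradle, its foot now mostly over the ring at about (310,330) in the crop. About 8.5 mm to go.

Request:
send_rows(
  deltas="0.002 0 0 0;0.004 0 0 0;0.006 0 0 0;0.0075 0 0 0;0.0085 0 0 0",
)

```text
t: 6.4
eef_pos: [0.6283, -0.0251, 0.0833]
tool_rot: [-0.0, -0.126, 0.992, 0.0]
contact_force: [0.3, 0.6, 0.3]
gripper_width: 0.302
grasp_force: 0.2
```

Request:
send_rows(
  deltas="0 0 0 0;-0.003 0 0 0;-0.008 0 0 0;-0.016 0 0 0;-0.028 0 0 0",
)

```text
t: 6.9
eef_pos: [0.6561, -0.018, 0.0833]
tool_rot: [-0.0, -0.126, 0.992, 0.0]
contact_force: [-0.3, 0.6, 0.5]
gripper_width: 0.302
grasp_force: 0.0
```

Request:
send_rows(
  deltas="-0.012 0 0 0;-0.02 0 -0.03 0;-0.02 0 -0.08 0;-0.02 0 -0.13 0;-0.02 0 -0.13 0",
)

```text
t: 7.4
eef_pos: [0.6804, -0.0132, 0.2217]
tool_rot: [0.007, -0.126, 0.992, -0.001]
contact_force: [0.7, -1.3, 0.1]
gripper_width: 0.302
grasp_force: 0.0
```

```bash
python3 d.py .4958 .0287 .2 194.5;python3 - <<'E'
from h import *
p=bot.read_camera("side"); print(cupfit(p,(.602,-.0315)),ring(p)); print([np.round(r["xyz"],4).tolist() for r in bot.landmark_of(p,"cup_foot")[:1]],[np.round(r["xyz"],4).tolist() for r in bot.landmark_of(p,"pan_center")[:1]])
cv2.imwrite("pics/s4.png",cv2.resize(cv2.cvtColor(p["img"],4)[160:270,220:330],(600,600),interpolation=2))
E
```

```text
t 7.4 pos [ 0.6804 -0.0132  0.2217] ang -165.5 tilt [ 0.014  0.001 -1.   ]  delta [0.1686 0.0868 0.0192] spin -0.0 F [ 0.7 -1.3  0.1]
{'foot': ([0.6027, -0.0325], np.float64(0.0016), 40), 'bowl': ([0.6016, -0.0347], np.float64(0.0019), 172), 'rim': ([0.6018, -0.0347], np.float64(0.0013), 59)} ((array([ 0.60222867, -0.03171983]), np.float64(0.0015410705824284623)), 111)
[[0.6002, -0.031, 0.0751]] [[0.6073, -0.0302, 0.0743]]
```

View pics/s4.png

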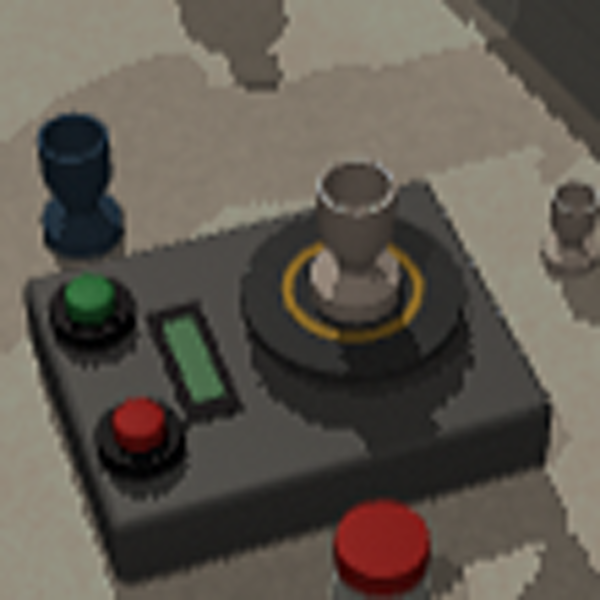

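The cup now stands inside the ring: the ring spans columns 283–423 of the crop and the foot 308–400, with the foot 1 mm off by fit. Next I shut the fingers and go above the tare button at z 0.2.

Request:
send_rows(
  deltas="0.04 0.021 0.01 0;0.08 0.042 0.01 0;0.12 0.063 0.01 0;0.155 0.08 0.01 0;0.169 0.087 0.01 0",
  claw=0,
)

```text
t: 8.05
eef_pos: [0.485, 0.0296, 0.2013]
tool_rot: [-0.003, -0.127, 0.992, 0.0]
contact_force: [0.0, 0.8, 0.3]
gripper_width: 0.0
grasp_force: 0.0
```

Request:
send_rows(
  deltas="0 0 0 0;0 0 0 0;0 0 0 0",
)

```text
t: 8.35
eef_pos: [0.4906, 0.0287, 0.2029]
tool_rot: [-0.0, -0.126, 0.992, -0.0]
contact_force: [0.5, -0.5, -0.2]
gripper_width: 0.004
grasp_force: 0.0
```

```bash
python3 d.py .4958 .0287 .1 194.5; python3 - <<'E'
from h import *
p=bot.read_camera("side"); print(button(p,"g",(.496,.029)))
p=bot.read_camera("top"); print(cupfit(p,(.602,-.0315)),ring(p),[np.round(r["xyz"],4).tolist() for r in bot.landmark_of(p,"cup_foot")[:1]])
E
```

```text
t 8.35 pos [0.4906 0.0287 0.2029] ang -165.5 tilt [-0. -0. -1.]  delta [-0.0051 -0.0013  0.1029] spin -0.0 F [ 0.5 -0.5 -0.2]
(array([0.49561177, 0.02570876, 0.072     ]), 56, np.float64(0.07118731500491915))
{'foot': ([0.6015, -0.0328], np.float64(0.0052), 69), 'bowl': ([0.5981, -0.0327], np.float64(0.002), 47), 'rim': ([0.6011, -0.032], np.float64(0.0009), 80)} ((array([ 0.6011319 , -0.03002337]), np.float64(0.001728196622912681)), 298) [[0.7304, -0.0838, 0.0005]]
```

Request:
send_rows(
  deltas="-0.005 -0.001 0.03 0;-0.005 -0.001 0.065 0;-0.005 -0.001 0.095 0;-0.005 -0.001 0.11 0;-0.005 -0.001 0.115 0",
)

```text
t: 9.0
eef_pos: [0.4939, 0.0288, 0.0864]
tool_rot: [-0.002, -0.126, 0.992, -0.0]
contact_force: [-0.2, 0.2, -0.4]
gripper_width: 0.004
grasp_force: 0.0
```

Request:
send_rows(
  deltas="0 0 0.002 0;0 0 0.002 0;0 0 0.004 0;0 0 0.005 0",
)

```text
t: 9.4
eef_pos: [0.4953, 0.0293, 0.084]
tool_rot: [0.001, -0.126, 0.992, 0.0]
contact_force: [0.5, 0.1, 0.5]
gripper_width: -0.0
grasp_force: 0.0
```

```bash
python3 d.py .4958 .0287 .073 194.5
```

```text
t 9.4 pos [0.4953 0.0293 0.084 ] ang -165.5 tilt [ 0.002  0.    -1.   ]  delta [-0.0003 -0.0007  0.011 ] spin -0.0 F [0.5 0.1 0.5]
```

Request:
send_rows(
  deltas="0 0 0.002 0;0 0 0.004 0;0 0 0.006 0;0 0 0.008 0;0 0 0.01 0",
)

```text
t: 9.9
eef_pos: [0.495, 0.0293, 0.0737]
tool_rot: [0.0, -0.126, 0.992, 0.0]
contact_force: [-6.3, -0.5, 27.4]
gripper_width: -0.001
grasp_force: 14.1
```

Request:
send_rows(
  deltas="0 0 0.001 0;0 0 0.002 0;0 0 0.002 0;0 0 0.002 0",
)

```text
t: 10.3
eef_pos: [0.4951, 0.0293, 0.0736]
tool_rot: [0.0, -0.126, 0.992, 0.001]
contact_force: [-8.5, -0.4, 32.8]
gripper_width: 0.002
grasp_force: 16.3
```

The button is on its stop: tip at 0.0656 and force well over 5 N. Retreating straight up.

Request:
send_rows(
  deltas="0 0 -0.006 0;0 0 -0.015 0;0 0 -0.04 0;0 0 -0.08 0;0 0 -0.13 0",
)

```text
t: 10.8
eef_pos: [0.4931, 0.0289, 0.2012]
tool_rot: [-0.002, -0.126, 0.992, -0.0]
contact_force: [1.3, 0.6, -0.6]
gripper_width: -0.001
grasp_force: 0.0
```

Request:
send_rows(
  deltas="0 0.05 -0.02 0;0 0.1 -0.02 0;0 0.15 -0.02 0;0 0.15 -0.02 0;0 0.15 -0.02 0",
)

```text
t: 11.3
eef_pos: [0.4565, 0.1757, 0.2212]
tool_rot: [-0.0, -0.128, 0.992, -0.0]
contact_force: [0.4, -0.8, 0.3]
gripper_width: -0.002
grasp_force: 0.0
```

```bash
python3 d.py .4958 .0287 .073 194.5; python3 - <<'E'
from h import *
p=bot.read_camera("side"); print(cupfit(p,(.602,-.0315)),ring(p),button(p,"g",(.496,.029)),button(p,"r",(.48,-.049)))
q=bot.read_camera("top"); print(cupfit(q,(.602,-.0315)),ring(q))
a=cv2.resize(cv2.cvtColor(p["img"],4)[165:275,220:330],(400,400),interpolation=2);b=cv2.resize(cv2.cvtColor(q["img"],4)[150:280,240:370],(400,400),interpolation=2)
cv2.imwrite("pics/f.png",np.hstack([a,b]))
E
```

```text
t 11.3 pos [0.4565 0.1757 0.2212] ang -165.3 tilt [-0.001 -0.    -1.   ]  delta [-0.0008 -0.1522  0.1482] spin 0.2 F [ 0.4 -0.8  0.3]
{'foot': ([0.6027, -0.033], np.float64(0.0014), 40), 'bowl': ([0.6018, -0.035], np.float64(0.0018), 177), 'rim': ([0.6017, -0.0345], np.float64(0.0012), 56)} ((array([ 0.60227253, -0.03191714]), np.float64(0.001551888938203887)), 113) (array([0.49554103, 0.02631123, 0.072     ]), 52, np.float64(0.07168399093296751)) (array([ 0.48018675, -0.0513965 ,  0.072     ]), 65, np.float64(0.07099382424815015))
{'foot': ([0.6023, -0.0314], np.float64(0.0047), 45), 'bowl': ([0.5978, -0.0318], np.float64(0.0017), 41), 'rim': ([0.601, -0.0319], np.float64(0.001), 81)} ((array([ 0.60106375, -0.03013012]), np.float64(0.0017140650003858236)), 293)
```

View pics/f.png

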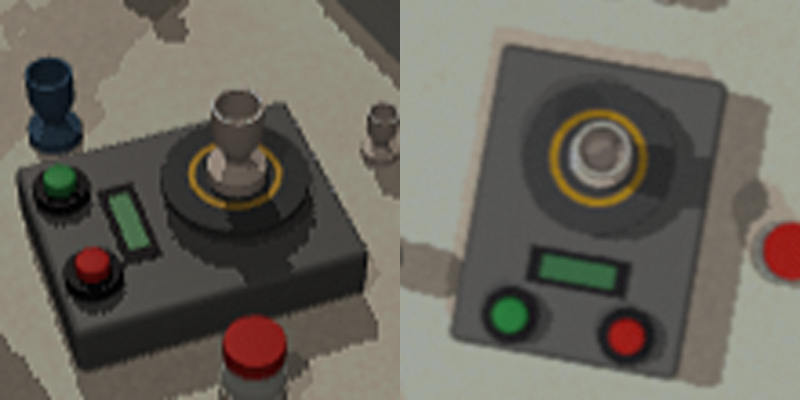

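Both views show the cup upright with its foot inside the ring (top crop at (600,155)). The button is back up and the arm is clear.

```bash
python3 -c "
from station import bot
print(bot.hand_in())"
```

```text
the job is handed in; nothing more can be done
None
```

The cup was nudged, without gripping or lifting, to about 1–2 mm from the pan centre, upright with its foot inside the yellow ring; the green tare button was then pressed to its stop, and the job was handed in at about 11 s with the arm clear and nothing else touched.

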